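# Slide the purple slide carrier off its plate onto the viewing block

### The job

Slide the purple slide carrier along its lane on the holding plate, towards the robot, until about a third of its length sticks out over the plate's front edge. Then grip it by that overhanging end, lift it clear of the plate, and lay it flat and centred on the lit viewing block, lengthways along the block. Leave the blue carrier lying where it is in its lane.

Things in the scene. Friction and masses are not known exactly. Their poses are not given: they have to be found in the camera images.
- purple_mid (a point): Centre (half-way up) of the purple slide carrier: loose rigid plate, 110 mm long (its x), 56 wide (y), 5 thick (z up), about 60 g. It lies along one of the plate's two lanes, front end (-55 mm in x) 8 to 25 mm behind the plate's front edge. The lane's rails are as high as it is, so its sides can be gripped only where it sticks out past the plate; push it at its back end or drag it from above.
- blue_mid (a point): Centre (half-way up) of the blue slide carrier: same make and size as the purple one, lying in the other lane. To be left alone.
- plate: Fixed aluminium holding plate, 180 mm long (x), 152 wide (y). Origin: centre of its underside, on the table; x runs along the lanes away from the robot, front edge at -90 mm. Lane floors 45 mm above the table; lanes 64 mm wide, centred at y = +36 and -36 mm, open at both ends, between grey rails 8 mm wide, 5 high. 9 mm thick; foot set back 30 mm, so free space down to the table beyond the front edge.
- viewer_top (a point): Centre of the top face of the lit viewing block: fixed, black with a glowing pale green top, 90 mm long (its x), 40 wide (y), top 40 mm above the table, on a flat foot 120 x 80, 8 high. A carrier laid along it overhangs by 8 mm at each side and 10 at each end, so fingers holding the carrier by its sides pass beside the block.
Things that resemble listed ones, but are neither listed nor needed, are in the scene too. Leave any turquoise look-alike of the part that bears purple_mid alone. Leave any red look-alike of the part that bears viewer_top alone.

How it is judged (in metres and radians):
On the way, in this order (a step that is already met when the one before it is completed fails the run):
1. the purple carrier lies flat in its lane with its front end at least 25 mm out over the plate's front edge (x of purple_mid in the frame of plate below -0.06 m and z of purple_mid in the frame of plate between 0.044 and 0.053 m and angle between purple_mid's own z axis and vertical below 0.1 rad), for 0.2 s.
2. the purple carrier is lifted clear, its centre at least 20 mm above where it lay on the plate (height (world z) of purple_mid above 0.0675 m), for 0.1 s.
At the end, for the whole second after the job is handed in: The purple carrier lies flat (tilt under 0.1 rad) and still on top of the viewing block, its centre within 18 mm of the block's centre and its long axis within 15 degrees of the block's (either way round), let go; the blue carrier is within 15 mm of where it started (horizontal distance between purple_mid and viewer_top below 0.018 m and z of purple_mid in the frame of viewer_top between -0.002 and 0.007 m and angle between the x axis of purple_mid and the x axis of viewer_top, either way round below 0.26 rad and angle between purple_mid's own z axis and vertical below 0.1 rad and linear speed of purple below 0.02 m/s and distance of blue_mid from where it was at the start of the episode below 0.015 m); the robot touches nothing.
It fails at once if the purple carrier falls off the plate or block onto the table (height (world z) of purple_mid below 0.025 m).
It fails at once if the blue carrier is shifted by more than 15 mm (distance of blue_mid from where it was at the start of the episode above 0.015 m).
It also fails if it takes over 54 s, if anything falls off the work surface, if the arm or the gripper's body presses on something with over 40 N, if the wrist force passes 120 N, or if a joint passes its speed limit or range.

### The arm

A 6-joint arm with a two-finger parallel gripper is mounted at the origin on the work surface. World frame = base frame: x ahead of the robot, y to its left, z up, the work surface at z = 0. Lengths are in mm, angles in rad, forces in N, time in s.
With the tool pointing down it reaches from about 350 to 925 mm from the base axis. Payload 6.4 kg.
Tool frame: the origin (TCP) lies at the very end of the fingers, on their centre line; the grasp point (between the pads) lies bot.pinch_z behind it (bot.pinch_z is the distance from the TCP to the grasp point, in mm); z points along the fingers, x is the direction in which the jaws open and shut, and the axes are right-handed (so a half turn about z gives the same grasp; the last joint's range is limited). The gripper opens to 94 mm and grips with 3 to 60 N. Pads are 16 mm wide; open, the fingers measure 119 mm over their backs; the gripper's body (75 mm by 177 mm) begins 78 mm behind the grasp point.
Start: joints at [1.071, 0.245, 1.558, -0, 1.339, -0.174], TCP at [208.041, 615.819, 205.455] pointing down, gripper open.
Joint ranges: [-3.13, 3.13], [-1.02, 2.26], [0.13, 2.54], [-0.95, 4.09], [0.21, 2.88], [-2.74, 2.74]. Speed limits (rad/s): [2.57, 2.57, 3.14, 3.14, 3.14, 3.14].

### API

Orientations are given as [roll, pitch, yaw] about the fixed x, y, z axes, in that order (R = Rz(yaw) Ry(pitch) Rx(roll)).
In Python, from plant import bot gives the robot as it stands.
- The arm moves only by the shell command python3 -m inch 'ROWS' [FORCE]. ROWS is JSON, a list of rows, each a list of 3 entries, a list of its own where there are three numbers: the shift along the tool's x, y, z in cm, then the turn about the tool's z in rad, then the opening, from 0 (shut) to 1 (fully open). In form: [[[tx, ty, tz], twist, hand], ...]. A call has 1 to 5 rows; each row is the pose to reach, as a shift and turn from the pose measured when the call began, along the tool's axes at that moment; what a row does not reach only later rows make up. A row lasts 1/8 s, in which the tool goes at most 62.5 mm and 10.7 degrees, less where a joint would pass 70% of its speed; a pose out of reach is approached as far as the arm can. A call with a gripper value outside its range is refused whole. The fingers move at their own pace and stop on an object; FORCE is the grip in N (left out, the last holds). Time passes only in rows, so rows that repeat a pose let the fingers close. It gives the time, the measured TCP pose, the force and the opening at its end, in the units of the state.
- bot.state(): the state, without advancing time (a new reading comes with each control period).
- bot.capture(name): name is "side" or "top"; returns (picture, depth): 420x560x3 uint8, blue, green, red; 420x560 float32, mm along the optical axis (not along the pixel's ray), 0 where there is no reading.
- bot.get_calibration(name): a dict with "fovy" (degrees; the focal length in pixels is half the picture's height over the tangent of half this angle, whatever the lens; pixels are square), "cx", "cy" (the principal point, pixels), "k1" (the pictures are not rectified: a ray, as slopes to the right and down, at radius r is drawn at 1 + k1 r^2 times it, then the intrinsics apply), "rvec" (rotation vector, rad) and "tvec" (3), from world to camera coordinates, as OpenCV has them. Camera axes: x right, y down, z forward; pixel columns grow to the right and rows downward; lengths in mm; the calibration is good to about 2 mm. A picture is of the moment at which its call begins. get_calibration takes no time and is no camera call.
- bot.hand_in(): hands the job in, once; it reports no verdict.
The state is a dict: "t": time; "qpos": joint angles; "joint_vel": joint speeds; "effort": joint torques, N m; "tool_pos": TCP position; "orientation": TCP orientation; "force": force on the tool from outside, world axes, zero at the start; "moment": the same for the moment, N m; "gripper_width": opening from 0.0 (shut) to 1.0 (fully open).
Only numpy, scipy, OpenCV 4.12 (cv2) and the standard library are available. Lean on these libraries where they do the work, as an engineer would, in place of code of your own. Each camera call takes 0.05 s, during which the arm holds its last target. There are 200 camera calls.

## Working session

There is one attempt and no reset: what is moved stays moved. The work goes in short steps, Python scripts to look and compute and a shell command to move; the robot and the scene stay as the last step left them, time stands still between calls to the robot, and variables do not carry over. Pictures are saved under pics/ and viewed, about 8 in all and at most 12, crops included, and the job is handed in when it is done.

```bash
ls; mkdir -p pics; cat > h.py <<'E'
import numpy as np, cv2
from plant import bot
def cal(n):
    c=bot.get_calibration(n); f=210/np.tan(np.radians(c['fovy'])/2)
    K=np.array([[f,0,c['cx']],[0,f,c['cy']],[0,0,1.]]); R=cv2.Rodrigues(np.array(c['rvec'],float))[0]
    return K,np.array([c['k1'],0,0,0,0.]),R,np.array(c['tvec'],float).ravel()
def ray(n,uv):
    K,d,R,t=cal(n); p=cv2.undistortPoints(np.array(uv,float).reshape(-1,1,2),K,d).reshape(-1,2)
    return -R.T@t, np.c_[p,np.ones(len(p))]@R
def onz(n,uv,z):
    o,d=ray(n,uv); return o+d*((z-o[2])/d[:,2])[:,None]
def proj(n,P):
    K,d,R,t=cal(n); return cv2.projectPoints(np.array(P,float).reshape(-1,3),R,t,K,d)[0].reshape(-1,2)
E
python3 - <<'E'
from h import *
for n in ('top','side'):
    p,d=bot.capture(n); cv2.imwrite(f'pics/{n}0.png',p); np.save(n+'0.npy',d); print(n,ray(n,[[280,210]]))
print(bot.state(),bot.pinch_z)
E
```

```text
pics
top (array([ 479.95370699,   67.6842555 , 1121.17158086]), array([[ 0.12208394,  0.01133909, -0.99247722]]))
side (array([ 138.80257151, -437.13004489,  607.58477983]), array([[ 0.56776752,  0.55832579, -0.60563598]]))
{'t': 0.1, 'qpos': array([ 1.07093968e+00,  2.45754991e-01,  1.55884598e+00,  8.69280664e-06,
        1.33870221e+00, -1.74112616e-01]), 'joint_vel': array([-0.00059478, -0.00179946, -0.00324166,  0.0010541 , -0.00093798,
        0.00059658]), 'effort': array([ 3.25544988e-04, -4.16909802e+01, -3.15526700e+01,  6.86935172e-02,
        3.09409888e-02, -6.51438472e-05]), 'tool_pos': array([207.75386928, 615.35152741, 204.47347416]), 'orientation': array([-3.14128800e+00,  1.68319998e-03,  1.24505055e+00]), 'force': array([0.1144821 , 0.01338209, 0.29196506]), 'moment': array([-0.0235884 , -0.00564816,  0.03652496]), 'gripper_width': 1.0009004957317238} 18.8
```

View pics/top0.png

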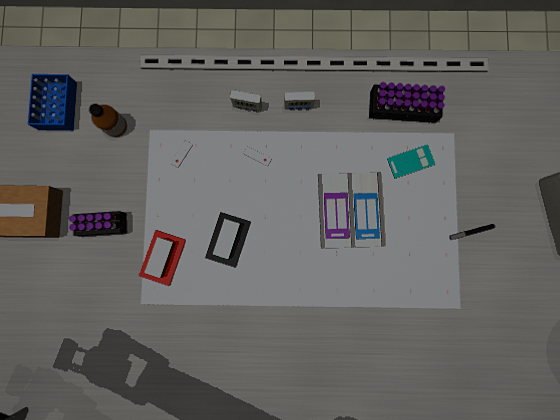

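View pics/side0.png

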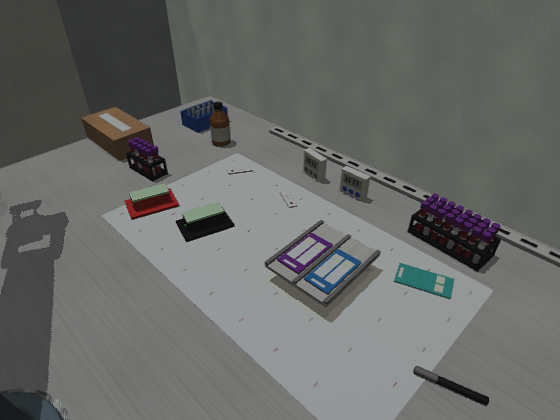

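Top view: the purple carrier is at (336,216) and the blue one at (367,216), both on the plate (320–384, 173–248). The turquoise look-alike is at (411,161). There are two viewing blocks: black foot at (228,239) and red foot at (162,258). The black one fits the description. I'll measure these and confirm in an enlarged crop.

```bash
cat > m.py <<'E'
from h import *
def rect(n,mask,z,name):
    cs=cv2.findContours(mask.astype('uint8'),0,1)[0]
    c=max(cs,key=cv2.contourArea); P=onz(n,c.reshape(-1,2),z)[:,:2].astype('float32')
    r=cv2.minAreaRect(P); b=cv2.boxPoints(r)
    e=max([b[1]-b[0],b[2]-b[1]],key=np.linalg.norm); a=np.arctan2(e[1],e[0])
    a=(a+np.pi/2)%np.pi-np.pi/2
    print(n,name,'c',np.round(r[0],1),'size',np.round(r[1],1),'ang',round(float(a),3)); return r,a
def masks(p):
    h=cv2.cvtColor(p,cv2.COLOR_BGR2HSV); H,S,V=cv2.split(h); k=np.ones((9,9),np.uint8)
    def col(lo,hi):
        return cv2.morphologyEx(((H>lo)&(H<hi)&(S>90)&(V>50)).astype('uint8'),cv2.MORPH_CLOSE,k)
    return col(132,155),col(100,118)
def box(m,u0,u1,v0,v1):
    o=np.zeros_like(m); o[v0:v1,u0:u1]=m[v0:v1,u0:u1]; return o
E
python3 - <<'E'
from m import *
p=cv2.imread('pics/top0.png'); d=np.load('top0.npy')
pu,bl=masks(p)
rect('top',box(pu,310,395,160,260),50,'purple'); rect('top',box(bl,310,395,160,260),50,'blue')
K,D,R,t=cal('top')
v,u=np.mgrid[:420,:560]; q=cv2.undistortPoints(np.c_[u.ravel(),v.ravel()].astype(float).reshape(-1,1,2),K,D).reshape(-1,2)
X=((np.c_[q,np.ones(len(q))]*d.reshape(-1,1)-t)@R).reshape(420,560,3); Z=X[...,2]
print('z plate',np.median(Z[180:185,328:345]),'viewer',Z[239,228],'table',Z[280,300])
rect('top',box((Z>35).astype('uint8'),305,400,160,260),48,'plate')
rect('top',box(((Z>25)&(Z<60)).astype('uint8'),200,260,200,275),40,'viewer depth')
g=cv2.cvtColor(p,cv2.COLOR_BGR2GRAY)
ft=box((g<70).astype('uint8'),200,260,205,272); rect('top',ft,8,'foot')
c=max(cv2.findContours(ft,0,1)[0],key=cv2.contourArea); fill=cv2.drawContours(np.zeros_like(ft),[c],-1,1,-1)
rect('top',fill&(g>110).astype('uint8'),40,'lit')
s=cv2.imread('pics/side0.png'); 
pu,bl=masks(s); rect('side',box(pu,270,340,220,280),50,'purple'); rect('side',box(bl,290,370,240,300),50,'blue')
hs=cv2.cvtColor(s,cv2.COLOR_BGR2HSV); lit=((hs[...,1]>25)&(hs[...,0]>35)&(hs[...,0]<85)&(hs[...,2]>110)).astype('uint8'); rect('side',box(lit,175,235,195,240),40,'lit')
a=cv2.resize(p[160:290,130:400],None,fx=2.9,fy=2.9,interpolation=cv2.INTER_CUBIC)
b=cv2.resize(s[170:310,110:390],(783,391)); b=b[:220]
cv2.imwrite('pics/c1.png',np.vstack([a,b[:,:a.shape[1]]]) if a.shape[1]==783 else a)
E
```

```text
top purple c [601.1 -54.6] size [108.6  55.5] ang 0.042
top blue c [ 601.1 -126.8] size [109.7  55.8] ang 0.044
z plate 44.91363218179109 viewer 40.60439185591779 table 2.369132621724994
top plate c [614.7 -90. ] size [179.7 153.2] ang 0.045
top viewer depth c [542.  208.1] size [41.8 89.3] ang -0.304
top foot c [542.5 208.6] size [ 79.9 120.6] ang -0.292
top lit c [542.5 209.5] size [38.4 88.1] ang -0.298
side purple c [599.3 -54.6] size [109.2  56.3] ang 0.045
side blue c [ 598.6 -126.9] size [110.5  56.8] ang 0.042
side lit c [541.2 209.2] size [38.7 88.5] ang -0.294
```

View pics/c1.png

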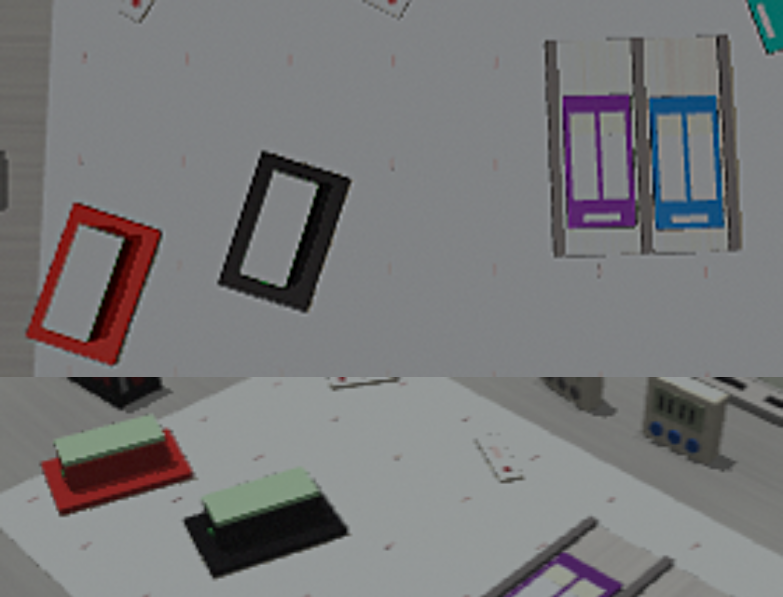

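Every estimate agrees: the purple carrier is at (600,−54.6), 12.7 mm towards the robot from the plate centre, and the lane yaw is 0.043. The crop confirms the black-footed block, at (542,209) with its long axis at −0.297. The plan is to push from the back end with closed fingers.

```bash
cat > go.py <<'E'
import sys
from h import *
def rel(x,y,z,yaw):
    s=bot.state(); r,p,w=s['orientation']
    Rm=lambda a,i: cv2.Rodrigues(np.eye(3)[i]*a)[0]
    R=Rm(w,2)@Rm(p,1)@Rm(r,0); dl=R.T@(np.array([x,y,z])-s['tool_pos'])/10
    print('to',np.round([x,y,z,yaw],2),'-> cm',np.round(dl,2),'twist',round((w-yaw+np.pi)%(2*np.pi)-np.pi,3),'| t',round(s['t'],2),'pos',s['tool_pos'].round(1),'rpy',s['orientation'].round(3),'F',s['force'].round(1),'w',round(s['gripper_width'],3))
def plate(x,y): # plate frame to world
    c,s=np.cos(.043),np.sin(.043); return 614.7+c*x-s*y, -90+s*x+c*y
if __name__=='__main__':
    a=list(map(float,sys.argv[2:])); 
    if sys.argv[1]=='p': a[:2]=plate(*a[:2])
    rel(*a)
E
python3 go.py p 64 36 110 1.614; python3 go.py w 440 280 200 1.43
```

```text
to [677.09 -51.28 110.     1.61] -> cm [-48.12  65.8    9.51] twist -0.369 | t 0.1 pos [207.8 615.4 204.5] rpy [-3.141e+00  2.000e-03  1.245e+00] F [0.1 0.  0.3] w 1.001
to [440.   280.   200.     1.43] -> cm [-24.34  32.74   0.48] twist -0.185 | t 0.1 pos [207.8 615.4 204.5] rpy [-3.141e+00  2.000e-03  1.245e+00] F [0.1 0.  0.3] w 1.001
```

```bash
python3 -m inch '[[[-3.5,4.7,0],-0.04,0],[[-7,9.4,0],-0.08,0],[[-10.5,14.1,0],-0.12,0],[[-14,18.8,0],-0.16,0],[[-17.5,23.5,0],-0.2,0]]' 20
python3 -m inch '[[[-3.5,4.7,0],-0.04,0],[[-7,9.4,0],-0.08,0],[[-10.5,14.1,0],-0.12,0],[[-14,18.8,0],-0.16,0],[[-17.5,23.5,0],-0.169,0]]'
python3 go.py p 64 36 110 1.614
```

```text
t: 0.72
tool_pos: [375.0, 372.6, 204.4]
orientation: [-3.141, 0.002, 1.447]
force: [0.2, 0.1, 0.3]
gripper_width: 0.503
t: 1.35
tool_pos: [587.4, 168.2, 204.1]
orientation: [-3.14, 0.002, 1.616]
force: [0.1, 0.9, 0.1]
gripper_width: 0.006
to [677.09 -51.28 110.     1.61] -> cm [-22.32   7.99   9.43] twist 0.002 | t 1.35 pos [587.4 168.2 204.1] rpy [-3.140e+00  2.000e-03  1.616e+00] F [0.1 0.9 0.1] w 0.006
```

```bash
python3 -m inch '[[[-5,1.8,0],0,0],[[-10,3.6,1],0,0],[[-15,5.4,3],0,0],[[-20,7.2,6],0,0],[[-22.3,8,9.4],0,0]]'
python3 -m inch '[[[0,0,0],0,0]]'
python3 go.py p 66 36 46.5 1.614
python3 - <<'E'
from h import *
p,d=bot.capture('side'); cv2.imwrite('pics/s1.png',cv2.resize(p[170:320,230:430],(800,600)))
E
```

```text
t: 1.98
tool_pos: [678.0, -54.0, 109.4]
orientation: [-3.141, 0.002, 1.613]
force: [0.3, -0.1, -0.9]
gripper_width: 0.007
t: 2.1
tool_pos: [675.7, -55.0, 105.4]
orientation: [-3.134, -0.0, 1.611]
force: [0.0, -0.2, -0.4]
gripper_width: 0.004
to [679.09 -51.2   46.5    1.61] -> cm [0.36 0.4  5.88] twist -0.003 | t 2.1 pos [675.7 -55.  105.4] rpy [-3.134 -0.     1.611] F [ 0.  -0.2 -0.4] w 0.004
```

View pics/s1.png

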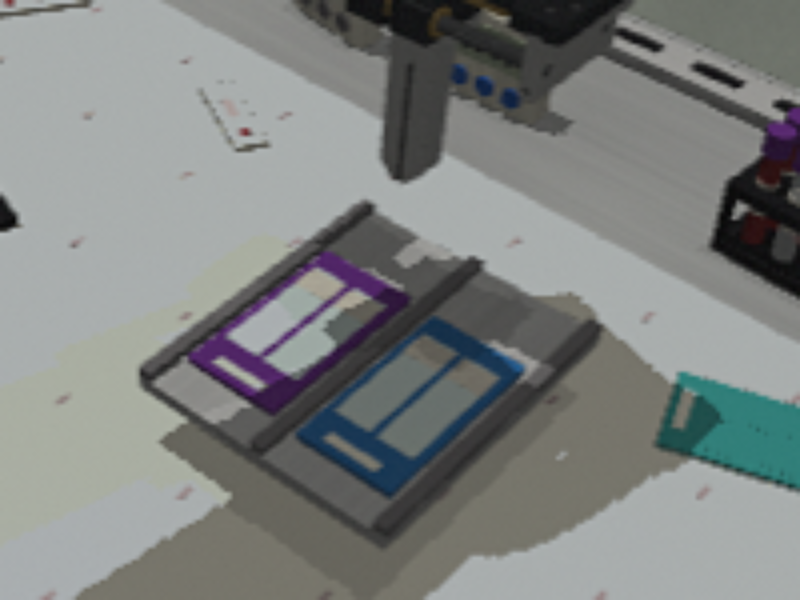

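The picture shows the shut fingers (tip ~(405,178)) hovering above and behind the purple carrier's back end (~(365,275)). I'll descend behind it in small steps.

```bash
python3 -m inch '[[[0.2,0.3,1.5],0,0],[[0.35,0.4,3],0,0],[[0.35,0.4,4.2],0,0],[[0.35,0.4,5.2],0,0],[[0.35,0.4,5.2],0,0]]'
python3 -m inch '[[[0,0,0],0,0]]'
python3 go.py p 66 36 47 1.614
```

```text
t: 2.78
tool_pos: [679.7, -50.5, 54.4]
orientation: [-3.135, 0.0, 1.612]
force: [-0.7, -0.9, -0.7]
gripper_width: 0.006
t: 2.9
tool_pos: [680.2, -50.6, 55.0]
orientation: [-3.136, 0.001, 1.612]
force: [0.2, -1.0, 0.2]
gripper_width: 0.001
to [679.09 -51.2   47.     1.61] -> cm [-0.06 -0.1   0.8 ] twist -0.002 | t 2.9 pos [680.2 -50.6  55. ] rpy [-3.136e+00  1.000e-03  1.612e+00] F [ 0.2 -1.   0.2] w 0.001
```

```bash
python3 -m inch '[[[-0.05,-0.1,0.4],0,0],[[-0.05,-0.1,0.8],0,0],[[-0.05,-0.1,0.8],0,0]]'
python3 -m inch '[[[0,-0.7,0],0,0],[[0,-1.4,0],0,0],[[0,-2.1,0],0,0],[[0,-2.8,0],0,0],[[0,-3.5,0],0,0]]'
python3 go.py p -9 36 47 1.614
```

```text
t: 3.28
tool_pos: [678.8, -51.1, 46.5]
orientation: [-3.135, 0.0, 1.612]
force: [0.1, 0.4, 0.0]
gripper_width: 0.004
t: 3.9
tool_pos: [643.3, -52.6, 46.8]
orientation: [-3.136, 0.0, 1.612]
force: [0.6, 0.2, 0.6]
gripper_width: 0.007
to [604.16 -54.42  47.     1.61] -> cm [-0.02 -3.92  0.  ] twist -0.002 | t 3.9 pos [643.3 -52.6  46.8] rpy [-3.136  0.     1.612] F [0.6 0.2 0.6] w 0.007
```

```bash
python3 -m inch '[[[0,-0.7,0],0,0],[[0,-1.4,0],0,0],[[0,-2.1,0],0,0],[[0,-2.8,0],0,0],[[0,-2.8,0],0,0]]'
cat > look.py <<'E'
import sys
from m import *
from go import rel
for n,b in (('side',(200,400,200,330)),('top',(290,400,160,300))):
    p,d=bot.capture(n); pu,bl=masks(p); rect(n,box(pu,*b),50,'purple'); rect(n,box(bl,*b),50,'blue')
    cv2.imwrite(f'pics/{sys.argv[1]}_{n}.png',cv2.resize(p[b[2]:b[3],b[0]:b[1]],None,fx=4,fy=4))
E
python3 look.py a; python3 go.py p -9 36 47 1.614
```

```text
t: 4.53
tool_pos: [614.8, -53.7, 46.9]
orientation: [-3.135, 0.0, 1.612]
force: [0.2, -0.4, -0.2]
gripper_width: 0.005
side purple c [549.3 -56.6] size [110.   56.9] ang 0.04
side blue c [ 598.3 -127.2] size [111.1  56.6] ang 0.042
to [604.16 -54.42  47.     1.61] -> cm [-0.02 -1.13  0.01] twist -0.002 | t 4.62 pos [615.4 -53.8  47.1] rpy [-3.136  0.     1.612] F [0.4 0.1 0.7] w 0.005Traceback (most recent call last):
  File "look.py", line 5, in <module>
    p,d=bot.capture(n); pu,bl=masks(p); rect(n,box(pu,*b),50,'purple'); rect(n,box(bl,*b),50,'blue')
                                        ~~~~^^^^^^^^^^^^^^^^^^^^^^^^^^
  File "m.py", line 4, in rect
    c=max(cs,key=cv2.contourArea); P=onz(n,c.reshape(-1,2),z)[:,:2].astype('float32')
ValueError: max() iterable argument is empty
```

View pics/a_side.png

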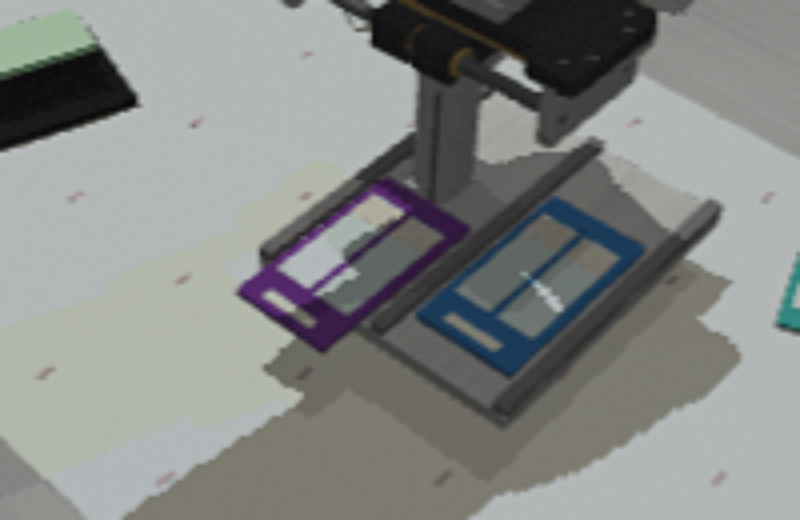

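The purple carrier is sticking out over the front edge, flat in its lane (plate x about −64, front corner ~(290,320) in the crop), and the blue one is unmoved. I'll push 8 mm more, hold, then back off and lift.

```bash
python3 -m inch '[[[0,-0.4,0],0,0],[[0,-0.8,0],0,0],[[0,-0.8,0],0,0],[[0,-0.8,0],0,0]]'
python3 -m inch '[[[0,0.8,0],0,0],[[0,0.8,-2.5],0,0],[[0,0.8,-6],0,0.5],[[0,0.8,-9],0,1],[[0,0.8,-9],0,1]]'
python3 - <<'E'
from m import *
p,d=bot.capture('side'); pu,bl=masks(p); b=(200,400,200,330); rect('side',box(pu,*b),50,'purple'); rect('side',box(bl,*b),50,'blue')
E
python3 go.py p -115 36 140 1.614
```

```text
t: 5.12
tool_pos: [607.3, -54.1, 47.1]
orientation: [-3.136, 0.0, 1.612]
force: [-0.1, -0.1, 0.4]
gripper_width: 0.003
t: 5.75
tool_pos: [618.2, -54.2, 139.9]
orientation: [-3.141, 0.002, 1.612]
force: [-0.3, -0.3, -0.3]
gripper_width: 0.288
side purple c [542.6 -56.6] size [110.7  56.7] ang 0.043
side blue c [ 598.3 -127.2] size [111.1  56.6] ang 0.042
to [498.26 -58.98 140.     1.61] -> cm [ -0.03 -11.86  -0.19] twist -0.002 | t 5.8 pos [616.7 -53.8 137.6] rpy [-3.138e+00  1.000e-03  1.612e+00] F [-0.  -0.3  0.4] w 0.332
```

```bash
python3 -m inch '[[[0,-4,0],0,1],[[0,-8,0],0,1],[[0,-11.2,0],0,1],[[0,-11.2,0],0,1],[[0,-11.2,0],0,1]]'
python3 -m inch '[[[0,0,0],0,1],[[0,0,0],0,1]]'
python3 go.py p -109 36.3 29 1.614
```

```text
t: 6.42
tool_pos: [505.2, -58.4, 137.4]
orientation: [-3.137, 0.001, 1.612]
force: [-0.5, -0.2, 0.1]
gripper_width: 0.864
t: 6.68
tool_pos: [505.8, -58.4, 137.1]
orientation: [-3.137, 0.001, 1.612]
force: [-0.4, -0.8, 0.8]
gripper_width: 1.0
to [504.24 -58.42  29.     1.61] -> cm [ 1.000e-02 -1.000e-01  1.081e+01] twist -0.002 | t 6.67 pos [505.8 -58.4 137.1] rpy [-3.137e+00  1.000e-03  1.612e+00] F [-0.4 -0.8  0.8] w 1.0
```

```bash
python3 -m inch '[[[0,-0.1,3],0,1],[[0,-0.1,6],0,1],[[0,-0.1,8.5],0,1],[[0,-0.1,10],0,1],[[0,-0.1,10.8],0,1]]'
python3 -m inch '[[[0,0,0],0,0.8],[[0,0,0],0,0.8]]' 35
python3 go.py p -109 36.3 29 1.614
python3 - <<'E'
from m import *
p,d=bot.capture('side'); pu,bl=masks(p); b=(200,400,200,330); cv2.imwrite('pics/g.png',cv2.resize(p[b[2]:b[3],b[0]:b[1]],None,fx=4,fy=4))
E
```

```text
t: 7.3
tool_pos: [504.3, -58.5, 28.6]
orientation: [-3.136, 0.0, 1.612]
force: [-0.5, -0.6, -0.1]
gripper_width: 1.001
t: 7.55
tool_pos: [505.1, -58.8, 29.4]
orientation: [-3.138, 0.001, 1.612]
force: [-0.0, 1.4, -0.1]
gripper_width: 0.826
to [504.24 -58.42  29.     1.61] -> cm [ 0.04 -0.08  0.04] twist -0.002 | t 7.55 pos [505.1 -58.8  29.4] rpy [-3.138e+00  1.000e-03  1.612e+00] F [-0.   1.4 -0.1] w 0.826
```

View pics/g.png

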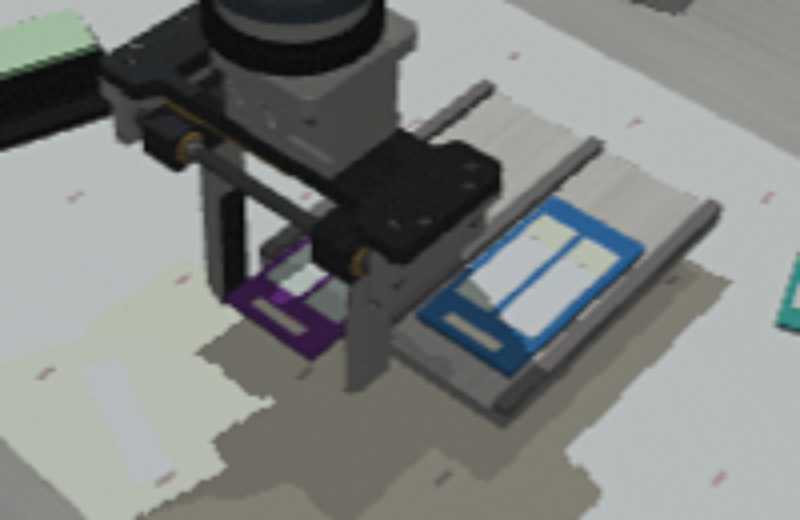

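The fingers straddle the overhanging end: left finger ~(225,270), right ~(368,350), carrier between them, clear of the plate. Closing now; the opening should stop near 0.60.

```bash
python3 -m inch '[[[0,0,0],0,0.4],[[0,0,0],0,0.4],[[0,0,0],0,0.4],[[0,0,0],0,0.4],[[0,0,0],0,0.4]]' 35
python3 -m inch '[[[0,0,-0.5],0,0.4],[[0,0,-1.5],0,0.4],[[0,0,-2.5],0,0.4],[[0,0,-4],0,0.4],[[0,0,-6],0,0.4]]'
python3 - <<'E'
from m import *
p,d=bot.capture('side'); b=(200,400,170,320); cv2.imwrite('pics/l.png',cv2.resize(p[b[2]:b[3],b[0]:b[1]],None,fx=4,fy=4))
E
```

```text
t: 8.22
tool_pos: [505.3, -58.8, 29.7]
orientation: [-3.138, 0.001, 1.612]
force: [-0.6, -0.2, 3.1]
gripper_width: 0.591
t: 8.85
tool_pos: [505.3, -58.7, 90.7]
orientation: [-3.138, 0.001, 1.612]
force: [0.7, -0.1, -0.5]
gripper_width: 0.59
```

View pics/l.png

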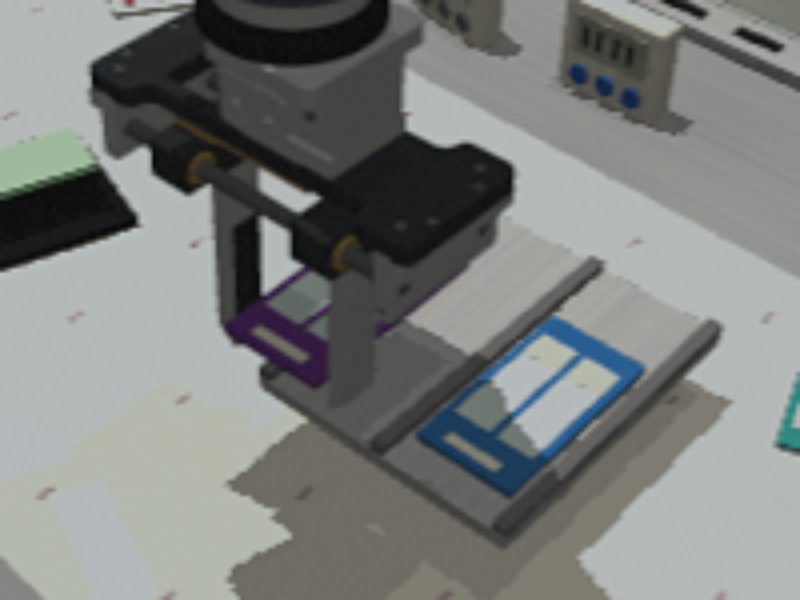

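Lifted flat, gripped by its front end (crop (280,345)), opening 0.59. Next I carry it to the block.

```bash
python3 go.py w 505.7 220.1 100 1.272
```

```text
to [505.7  220.1  100.     1.27] -> cm [27.93  0.98 -0.71] twist 0.34 | t 8.9 pos [507.5 -59.4  93.8] rpy [3.140e+00 3.000e-03 1.612e+00] F [2.4 0.2 1.4] w 0.585
```

```bash
python3 -m inch '[[[1,0,-0.7],0.02,0.4],[[3,0.1,-0.7],0.05,0.4],[[6,0.2,-0.7],0.08,0.4],[[9.5,0.3,-0.7],0.12,0.4],[[13,0.5,-0.7],0.16,0.4]]'
python3 -m inch '[[[3.5,0,0],0.04,0.4],[[7,0,0],0.08,0.4],[[10,0,0],0.12,0.4],[[11,0,0],0.14,0.4],[[11,0,0],0.14,0.4]]'
python3 -m inch '[[[0,0,0],0,0.4],[[0,0,0],0,0.4]]'
python3 go.py w 505.7 220.1 60 1.272
```

```text
t: 9.52
tool_pos: [507.1, 71.8, 100.9]
orientation: [3.139, 0.003, 1.451]
force: [0.3, -0.3, -0.8]
gripper_width: 0.59
t: 10.15
tool_pos: [520.3, 181.5, 100.8]
orientation: [3.138, 0.002, 1.312]
force: [-0.4, 0.3, -0.5]
gripper_width: 0.586
t: 10.4
tool_pos: [520.4, 181.0, 100.9]
orientation: [3.138, 0.002, 1.312]
force: [0.7, -0.1, -0.6]
gripper_width: 0.587
to [505.7  220.1   60.     1.27] -> cm [ 3.41 -2.44  4.08] twist 0.04 | t 10.4 pos [520.4 181.  100.9] rpy [3.138e+00 2.000e-03 1.312e+00] F [ 0.7 -0.1 -0.6] w 0.587
```

```bash
python3 -m inch '[[[1.7,-1.2,0],0.02,0.4],[[3.4,-2.4,0.5],0.04,0.4],[[3.4,-2.4,2.5],0.04,0.4],[[3.4,-2.4,4],0.04,0.4],[[3.4,-2.4,4],0.04,0.4]]'
python3 -m inch '[[[0,0,0],0,0.4],[[0,0,0],0,0.4]]'
python3 go.py w 505.7 220.1 25 1.272
python3 - <<'E'
from m import *
for n,b in (('top',(180,300,180,290)),('side',(130,300,150,270))):
    p,d=bot.capture(n); pu,_=masks(p); m=box(pu,*b)
    if m.any(): rect(n,m,80,'purple@80')
    cv2.imwrite(f'pics/v_{n}.png',cv2.resize(p[b[2]:b[3],b[0]:b[1]],None,fx=4,fy=4))
E
```

```text
t: 11.02
tool_pos: [505.0, 219.2, 59.4]
orientation: [3.141, 0.004, 1.271]
force: [0.2, 0.1, -1.0]
gripper_width: 0.592
t: 11.28
tool_pos: [505.5, 219.1, 60.0]
orientation: [3.14, 0.003, 1.271]
force: [-0.6, -0.8, -0.2]
gripper_width: 0.586
to [505.7  220.1   25.     1.27] -> cm [ 0.11 -0.02  3.5 ] twist -0.001 | t 11.28 pos [505.5 219.1  60. ] rpy [3.140e+00 3.000e-03 1.271e+00] F [-0.6 -0.8 -0.2] w 0.586
top purple@80 c [571.7 199.6] size [55.6 50.9] ang 1.273
side purple@80 c [556.5 203.6] size [55.7 79.6] ang -0.285
```

View pics/v_side.png

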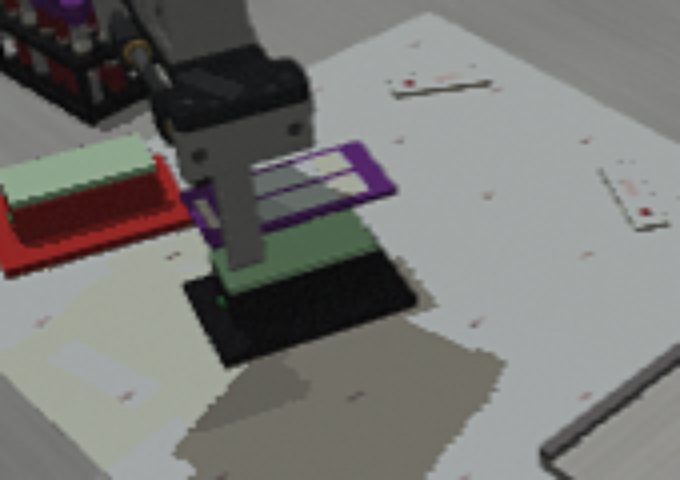

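The carrier hangs flat and aligned over the black block (carrier ~(300,190), block top ~(300,255)). The top view puts its far end at (596,192) against an expected (595,193). Lowering.

```bash
python3 -m inch '[[[0.05,0,1],0,0.4],[[0.1,0,2],0,0.4],[[0.1,0,2.7],0,0.4],[[0.1,0,3.1],0,0.4],[[0.1,0,3.3],0,0.4]]'
python3 -m inch '[[[0,0,0.1],0,0.4],[[0,0,0.2],0,0.4],[[0,0,0.25],0,0.4],[[0,0,0.25],0,0.4]]'; python3 go.py w 505.7 220.1 24.7 1.272
```

```text
t: 12.0
tool_pos: [505.7, 220.1, 26.6]
orientation: [3.14, 0.003, 1.271]
force: [-0.7, -0.2, -1.2]
gripper_width: 0.586
t: 12.5
tool_pos: [505.9, 220.1, 24.8]
orientation: [3.14, 0.003, 1.271]
force: [-2.8, -1.7, 4.7]
gripper_width: 0.587
to [505.7  220.1   24.7    1.27] -> cm [-0.01 -0.02  0.01] twist -0.001 | t 12.5 pos [505.9 220.1  24.8] rpy [3.140e+00 3.000e-03 1.271e+00] F [-2.8 -1.7  4.7] w 0.587
```

Contact felt (about 5 N). Releasing, then going straight up.

```bash
python3 -m inch '[[[0,0,0],0,0.62],[[0,0,0],0,0.7],[[0,0,0],0,0.8],[[0,0,0],0,0.85],[[0,0,0],0,0.85]]' 
python3 -m inch '[[[0,0,-2],0,0.85],[[0,0,-5],0,0.85],[[0,0,-9],0,0.85],[[-1,-4,-13],0,0.85],[[-3,-9,-15],0,0.85]]'
python3 -m inch '[[[0,-5,0],0,0.85],[[0,-8,0],0,0.85],[[0,-8,0],0,0.85],[[0,-8,0],0,0.85]]'
python3 - <<'E'
from m import *
for n,b in (('top',(180,400,160,290)),('side',(130,400,150,330))):
    p,d=bot.capture(n); pu,bl=masks(p)
    for m,k in ((pu,'purple'),(bl,'blue')):
        m=box(m,*b)
        if m.any(): rect(n,m,45 if k=='purple' else 50,k)
    cv2.imwrite(f'pics/f_{n}.png',cv2.resize(p[b[2]:b[3],b[0]:b[1]],None,fx=2.9,fy=2.9))
E
```

```text
t: 13.12
tool_pos: [505.9, 220.1, 24.7]
orientation: [3.14, 0.003, 1.271]
force: [0.2, 0.8, 0.3]
gripper_width: 0.848
t: 13.75
tool_pos: [411.6, 218.9, 177.4]
orientation: [3.136, 0.001, 1.27]
force: [-0.2, -0.1, 0.8]
gripper_width: 0.85
t: 14.25
tool_pos: [335.9, 242.4, 177.2]
orientation: [3.136, 0.001, 1.27]
force: [0.7, 0.1, 0.2]
gripper_width: 0.848
top purple c [544.  208.9] size [ 55.7 109.9] ang -0.284
top blue c [ 601.1 -126.6] size [109.6  55.8] ang 0.04
side purple c [542.2 208.7] size [ 55.7 109.4] ang -0.287
side blue c [ 598.6 -127. ] size [110.5  56.9] ang 0.042
```

View pics/f_side.png

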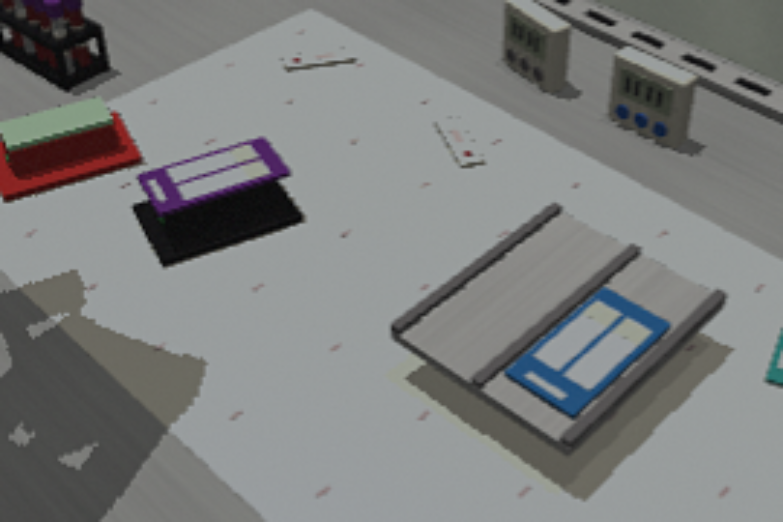

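The purple carrier lies flat on the black block (~(215,175)), within about 2 mm of its centre and 0.015 rad of its axis. The blue carrier is where it was (~(590,350)) and the robot is clear of everything.

```bash
python3 -c "
from plant import bot
print(bot.hand_in())"
```

```text
the job is handed in; nothing more can be done
None
```

The purple carrier is lying flat on the black-footed viewing block, let go, and the job is handed in; no verdict is reported.

**What I did:** I pushed the carrier along its lane from its back end with shut fingers until it stuck out about 35 mm over the plate's front edge. I then gripped that end by its sides, lifted it about 60 mm, carried it over, lowered it until I felt contact at about 5 N, opened the gripper and backed away.

**Last checks:**
- **Purple carrier:** both cameras put its centre within about 2 mm of the block's centre and its long axis within about 0.015 rad of the block's.
- **Blue carrier:** each camera's last position matches its own first reading to under 1 mm.
- **Robot:** it was clear of everything, and the clock stood at about 14 s of the 54 s allowed.
- **Disagreements and failures:** the two cameras differ by about 2 mm in x, within the stated calibration error. After the first push, the top camera could not see the purple carrier because the arm hid it, so I measured it from the side view alone.

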